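# Gauge two mould seams with a spacer blade and swing the chute to the one that takes it

### The job

One of the two plaster moulds on the board has a seam set for the spacer blade, the other is clamped too tight: find out by sliding the blade gently into the seams from the front, without forcing it, and leave it standing in the seam that takes it, pushed fully home with its grip against the mould. Then swing the filling chute round the shorter way until it points at the middle of that mould, and let go. Leave the cup, the bird figure and the loose plaster balls where they are.

Things in the scene. Friction and masses are not known exactly. Their poses are not given: they have to be found in the camera images.
- blade: Spacer blade standing on the bench right of the board, 0.16 kg: wooden grip block 50 long (x = -50 to 0) x 30 wide x 60 high, and an aluminium blade 75 long ahead of it, 8 thick (4 at the last 6), 40 high, undersides level. Origin: on the underside, in the plane of the grip's front face, mid-width. x points along the blade to its tip, z up.
- mould_a: One of two outwardly alike two-part plaster moulds, 110 long (x) x 110 wide (y) x 60 high, fixed on the board, front (-x face) to the robot. Origin: centre of its underside, on the board's top. An upright seam between its halves runs along its x axis at y = 0, full height and length, open at top and front. Either mould may be the one that takes the blade.
- mould_b: The other of two outwardly alike two-part plaster moulds, 110 long (x) x 110 wide (y) x 60 high, fixed on the board, front (-x face) to the robot. Origin: centre of its underside, on the board's top. An upright seam between its halves runs along its x axis at y = 0, full height and length, open at top and front. Either mould may be the one that takes the blade.
- mouth_a (a point): Middle of the seam's mouth, on the board, in the mould's front face (x = -55). Mouth 20 wide, narrowing over 15 to the seam. In one mould (either: feel which) the seam is 7 wide and its halves give up to 5 each against 2 N springs: the blade slides home with 2 to 6 N of drag. In the other the halves are fast, 5 apart: the blade stops dead with its tip 16 to 20 past the mouth.
- mouth_b (a point): Middle of the seam's mouth, on the board, in the mould's front face (x = -55). Mouth 20 wide, narrowing over 15 to the seam. In one mould (either: feel which) the seam is 7 wide and its halves give up to 5 each against 2 N springs: the blade slides home with 2 to 6 N of drag. In the other the halves are fast, 5 apart: the blade stops dead with its tip 16 to 20 past the mouth.
- board: Fixed plywood casting board, 300 (x) x 460 (y) x 12 thick, lying on the bench; moulds, chute pedestal and one ball stand on it. Origin: centre of its underside; its top is 12 above the bench.
- chute: Filling chute: steel trough, open at the top and far end, turning endlessly about a vertical axis. Origin: on that axis, underside of the floor, 77 above the board's top; x points along it to the open end, 115 from the axis. 56 wide outside, 50 inside, floor 3 thick, walls up to 26 above the origin. From 35 behind the axis to 5 ahead of it a hood 40 high covers it.
- chute_tip (a point): Middle of the chute's open end, 110 ahead of the turning axis, on the trough floor. The chute starts pointing roughly towards the robot, swings clear above moulds and ball, and stays where left; turning it takes about 0.1 N m, so it can be pushed by a wall, from inside or outside.
- pedestal: Fixed round steel pedestal that carries the chute, 76 high, foot 96 across, on the board between the moulds and nearer the robot. Origin: centre of its underside, on the turning axis.
- ball_mid: Bystander: loose whitish plaster ball, 72 across, with a small flat underside, standing on the board between and behind the chute and moulds. Origin: underside.
- ball_side: Bystander: the like ball, on the bench ahead of the blade, right of the board. Origin: underside.
- ball_far: Bystander: the like ball, on the bench left of the board. Origin: underside.
- bird: Bystander: plaster bird figure, 160 high, 84 across, loose, left of the board. Origin: centre of its underside.
- cup: Bystander: loose white cup, 76 across, 90 high, left of the board. Origin: centre of its underside.
There are look-alikes about, which are no part of the job. Several things have the shape of the blade; the one meant has the colours described above.

How it is judged:
On the way, in this order (a step that is already met when the one before it is completed fails the run):
1. the blade is fully home in the seam of the mould that takes it (((x of blade in the frame of mould_a between -0.061 and -0.05 m and y of blade in the frame of mould_a between -0.008 and 0.008 m and z of blade in the frame of mould_a below 0.008 m and angle between the x axis of blade and the x axis of mould_a, either way round below 0.12 rad) or (x of blade in the frame of mould_b between -0.061 and -0.05 m and y of blade in the frame of mould_b between -0.008 and 0.008 m and z of blade in the frame of mould_b below 0.008 m and angle between the x axis of blade and the x axis of mould_b, either way round below 0.12 rad))), for 0.2 s.
2. with the blade standing there, the chute points at the middle of that mould (((x of blade in the frame of mould_a between -0.061 and -0.05 m and y of blade in the frame of mould_a between -0.008 and 0.008 m and z of blade in the frame of mould_a below 0.008 m and angle between the x axis of blade and the x axis of mould_a, either way round below 0.12 rad and x of mould_a in the frame of chute above 0.05 m and y of mould_a in the frame of chute between -0.035 and 0.035 m) or (x of blade in the frame of mould_b between -0.061 and -0.05 m and y of blade in the frame of mould_b between -0.008 and 0.008 m and z of blade in the frame of mould_b below 0.008 m and angle between the x axis of blade and the x axis of mould_b, either way round below 0.12 rad and x of mould_b in the frame of chute above 0.05 m and y of mould_b in the frame of chute between -0.035 and 0.035 m))), for 0.2 s.
At the end, for the whole second after the job is handed in: The blade stands upright (within 7 degrees) on the board in the seam of the mould that takes it, the grip within about 6 mm of the mould's front face, and in line with the seam (within 7 degrees); the chute's centre line passes within 35 mm of that mould's centre; both are at rest (((x of blade in the frame of mould_a between -0.061 and -0.05 m and y of blade in the frame of mould_a between -0.008 and 0.008 m and z of blade in the frame of mould_a below 0.008 m and angle between the x axis of blade and the x axis of mould_a, either way round below 0.12 rad and x of mould_a in the frame of chute above 0.05 m and y of mould_a in the frame of chute between -0.035 and 0.035 m) or (x of blade in the frame of mould_b between -0.061 and -0.05 m and y of blade in the frame of mould_b between -0.008 and 0.008 m and z of blade in the frame of mould_b below 0.008 m and angle between the x axis of blade and the x axis of mould_b, either way round below 0.12 rad and x of mould_b in the frame of chute above 0.05 m and y of mould_b in the frame of chute between -0.035 and 0.035 m)) and angle between blade's own z axis and vertical below 0.12 rad and linear speed of each of blade, chute below 0.02 m/s and angular speed of chute below 0.1 rad/s); the robot touches nothing.
It fails at once if the blade is forced: more than 40 N between it and a mould (contact force between blade and mould_a above 40 N or contact force between blade and mould_b above 40 N).
It fails at once if the chute is swung the long way round (it passes the direction opposite to its start) (distance of chute_tip from where it was at the start of the episode above 0.2193 m).
It fails at once if a bystander (a ball, the bird figure or the cup) is shifted by more than 30 mm (distance of any of ball_mid, ball_far, ball_side, bird, cup from where it was at the start of the episode above 0.03 m).
It also fails if it takes over 72 s, if anything falls off the work surface, if the arm or the gripper's body presses on something with over 40 N, if the wrist force passes 120 N, or if a joint passes its speed limit or range.

### The arm

A 7-joint arm with a two-finger parallel gripper is mounted at the origin on the work surface. World frame = base frame: x ahead of the robot, y to its left, z up, the work surface at z = 0. Lengths are in m, angles in rad, forces in N, time in s.
With the tool pointing down it reaches from about 0.4 to 0.925 m from the base axis. Payload 5.6 kg.
Tool frame: the origin (TCP) lies at the very end of the fingers, on their centre line; the grasp point (between the pads) lies 19 mm behind it (robot.grip_depth is the z of the grasp point in the tool frame, in m); z points along the fingers, y is the direction in which the jaws open and shut (so a half turn about z gives the same grasp; the last joint's range is limited). The gripper opens to 85 mm and grips with 20 to 120 N. Pads are 22 mm wide; open, the fingers measure 114 mm over their backs; the gripper's body (76 mm by 85 mm) begins 54 mm behind the grasp point. The pads swing forward as they close: fully open they stand 13 mm farther back than shut.
Start: joints at [1.073, 0.468, -0.012, 1.603, 0.006, 1.071, -0.056], TCP at [0.285, -0.584, 0.231] pointing down, gripper open.
Joint ranges: [-2.53, 2.53], [-0.31, 2.02], [-1.57, 1.55], [0.28, 2.44], [-1.29, 4.43], [0.15, 1.84], [-2.92, 2.92]. Speed limits (rad/s): [2.57, 2.57, 3.14, 3.14, 3.14, 3.14, 3.14].

### API

Orientations are given as a unit quaternion [w, x, y, z].
In Python, from bench import sensors, read_camera, calibration, robot gives the robot as it stands.
- The arm moves only by the tool step_arm, never from a script. Its argument "commands" is a list that holds one entry, the list of rows, each a list of 7 numbers: the turn, a rotation vector about the tool's x, y, z in degrees, then the shift along the tool's x, y, z in cm, then the opening, from -1 (shut) to 1 (fully open). A call has 1 to 8 rows; each row shifts and turns the commanded pose from where the row before left it, along the tool's axes as they then stand; what a row does not reach is not made up. A row lasts 1/12 s, in which the tool goes at most 41.7 mm and 7.16 degrees, less where a joint would pass 70% of its speed; a pose out of reach is approached as far as the arm can. A call is refused whole if a number of a shift passes 4.17 or a number of a turn 7.16, either way. A call with a gripper value outside its range is refused whole. The fingers move at their own pace and stop on an object; "newtons" is the grip in N (left out, the last holds). Time passes only in rows, so rows that do not move let the fingers close. It gives the time, the measured TCP pose, the force and the opening at its end, in the units of the state.
- sensors.get_obs(): the state, without advancing time (a new reading comes with each control period).
- read_camera(name): name is "scene" or "top"; returns (picture, depth): 420x560x3 uint8, red, green, blue; 420x560 float32, m along the optical axis (not along the pixel's ray), 0 where there is no reading.
- calibration(name): a dict with "fx", "fy", "cx", "cy" (pixels), "eye" and "rotation" of the camera in the world. Camera axes: x right, y up, looking along -z (the intrinsics and any distortion apply to the point x, -y, -z); pixel columns grow to the right and rows downward; lengths in m; the calibration is good to about 2 mm. A picture is of the moment at which its call begins. calibration takes no time and is no camera call.
- robot.finish_job(): hands the job in, once; it reports no verdict.
The state is a dict: "t": time; "joints": joint angles; "qd": joint speeds; "tau": joint torques, N m; "tcp_pos": TCP position; "tcp_rot": TCP orientation; "contact_force": force on the tool from outside, world axes, zero at the start; "moment": the same for the moment, N m; "grip_width": opening from 0.0 (shut) to 1.0 (fully open).
Only numpy, scipy, OpenCV 4.12 (cv2) and the standard library are available. Lean on these libraries where they do the work, as an engineer would, in place of code of your own. Each camera call takes 0.05 s, during which the arm holds its last target.

## Working session

There is one attempt and no reset: what is moved stays moved. The work goes in short steps, Python scripts to look and compute and a tool call to move; the robot and the scene stay as the last step left them, time stands still between calls to the robot, and variables do not carry over. Pictures are saved under pics/ and viewed, and the job is handed in when it is done.

Besides the shell and the picture viewer there is one more tool, called after "Emit:" as name(argument=value, ...) on one line, values as JSON. step_arm: Moves the arm, as the interface text tells. Its arguments: {"type":"object","properties":{"commands":{"type":"array"},"newtons":{"type":"number"}},"required":["commands"]}

```bash
mkdir -p pics; ls; python3 - <<'E'
from bench import sensors, read_camera, calibration, robot
import cv2,numpy as np
for n in("scene","top"):
    im,d=read_camera(n); cv2.imwrite(f"pics/{n}0.png",im[:,:,::-1]); np.savez(f"{n}0.npz",im=im,d=d)
    print(n,calibration(n),(d>0).mean())
print(sensors.get_obs(), robot.grip_depth)
E
```

```text
pics
scene {'fx': 440.40036903598764, 'fy': 440.40036903598764, 'cx': 280.59357141686917, 'cy': 206.35820115587384, 'eye': array([1.4968905 , 0.31136363, 0.75510443]), 'rotation': array([0.53633311, 0.29229189, 0.38801566, 0.69018555])} 0.9945068027210885
top {'fx': 528.9581528909636, 'fy': 528.9581528909636, 'cx': 274.28951347863983, 'cy': 203.0395763853156, 'eye': array([0.13455488, 0.00278631, 1.67378525]), 'rotation': array([ 0.71134712,  0.07682315, -0.07263186, -0.69484393])} 0.9960331632653061
{'t': 0.1, 'joints': array([ 1.07302809,  0.46829024, -0.01159587,  1.60350288,  0.00600691,
        1.071415  , -0.05626755]), 'qd': array([ 0.00014141, -0.00049745, -0.00152842, -0.00121217,  0.00081594,
        0.00039156, -0.00074852]), 'tau': array([ 1.42858855e-03, -5.33518159e+01,  2.18147656e-02, -2.51961726e+01,
        1.15291926e-02,  4.35596725e-03, -4.03546653e-05]), 'tcp_pos': array([ 0.28523562, -0.58352688,  0.23044471]), 'tcp_rot': array([-7.53973284e-04,  9.74263071e-01,  2.25412607e-01, -2.37978641e-04]), 'contact_force': array([-0.09389008,  0.43793551, -0.22748014]), 'moment': array([0.04783514, 0.00226869, 0.00910045]), 'grip_width': 0.9996169220931859} -0.0187
```

View pics/scene0.png

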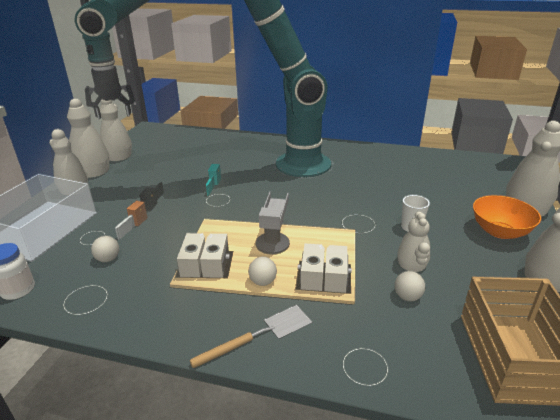

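View pics/top0.png

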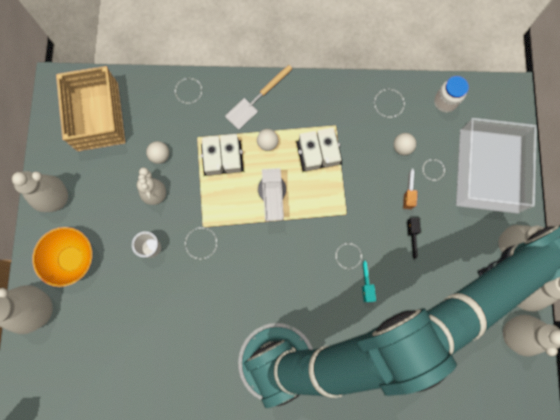

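The top view shows the wood-and-aluminium blade at about (411,188), with a black look-alike right behind it at (414,235) and a teal one at (368,283). The moulds are at (221,155) and (320,149), and the chute at (273,195) points toward the robot. I'll zoom in next.

```bash
cat > h.py <<'E'
import numpy as np,cv2
from scipy.spatial.transform import Rotation as R
from bench import sensors, read_camera, calibration, robot
def cam(n):
    c=calibration(n); q=c['rotation']; return c,R.from_quat([q[1],q[2],q[3],q[0]]).as_matrix()
def ray(n,u,v):
    c,M=cam(n); d=np.array([(u-c['cx'])/c['fx'],-(v-c['cy'])/c['fy'],-1.]); return c['eye'],M@d
def onz(n,u,v,z):
    e,d=ray(n,u,v); return e+d*(z-e[2])/d[2]
def cloud(n,d):
    c,M=cam(n); v,u=np.indices(d.shape)
    P=np.stack([(u-c['cx'])/c['fx']*d,-(v-c['cy'])/c['fy']*d,-d],-1); return P@M.T+c['eye']
def proj(n,p):
    c,M=cam(n); q=M.T@(np.asarray(p)-c['eye']); return c['cx']-c['fx']*q[0]/q[2], c['cy']+c['fy']*q[1]/q[2]
E
python3 - <<'E'
from h import *
t=np.load('top0.npz')['im'];s=np.load('scene0.npz')['im']
def crop(im,x0,x1,y0,y1,k,n): cv2.imwrite('pics/'+n,cv2.resize(im[y0:y1,x0:x1,::-1],None,fx=k,fy=k,interpolation=cv2.INTER_CUBIC))
crop(t,190,350,120,230,5,'c_top.png')
crop(s,170,365,190,300,4,'c_scene.png')
crop(t,385,440,130,265,4,'c_blade_t.png')
crop(s,80,240,155,275,5,'c_blade_s.png')
E
```

```text
(no output)
```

View pics/c_top.png

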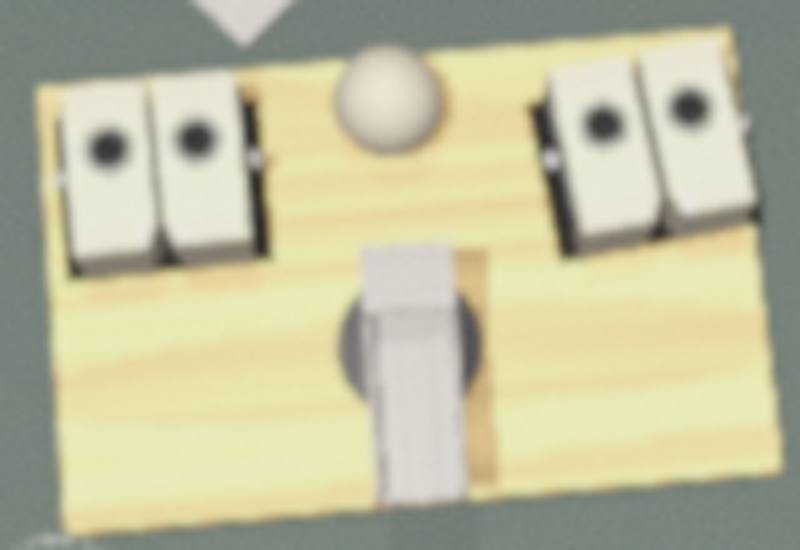

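View pics/c_scene.png

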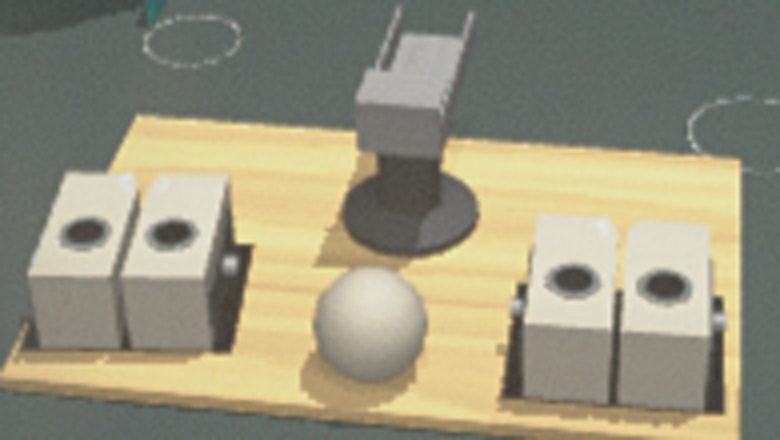

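View pics/c_blade_t.png

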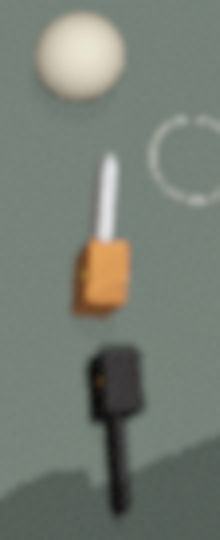

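View pics/c_blade_s.png

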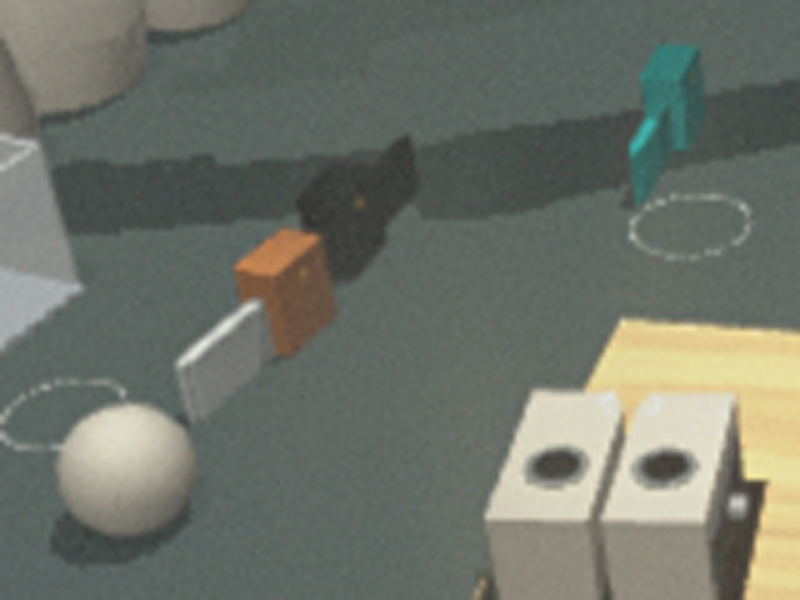

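```bash
python3 - <<'E'
from h import *
for n in('top','scene'):
    z=np.load(n+'0.npz');im,d=z['im'],z['d'];P=cloud(n,d);hsv=cv2.cvtColor(im,cv2.COLOR_RGB2HSV)
    org=cv2.inRange(hsv,(5,120,80),(20,255,255))>0
    x,y,zz=P[...,0],P[...,1],P[...,2]
    org&=(y<-0.1)&(y>-0.6)
    # grip top
    g=org&(zz>.05)&(zz<.07)
    print(n,'orange',org.sum(),'top',g.sum(),'z pct',np.percentile(zz[org],[5,50,95]))
    r=cv2.minAreaRect(P[g][:,:2].astype(np.float32));print(' grip rect',r,'median z',np.median(zz[g]),P[g].mean(0))
    for nm,ylo,yhi in(('L',.0,.25),('R',-.35,-.05)):
        m=(zz>.062)&(zz<.085)&(x>.55)&(x<.85)&(y>ylo)&(y<yhi)&(hsv[...,1]<60)
        k,l,st,c=cv2.connectedComponentsWithStats(m.astype(np.uint8))
        for i in range(1,k):
            if st[i,4]>150:
                q=P[l==i]; r=cv2.minAreaRect(q[:,:2].astype(np.float32)); print(' ',nm,st[i],np.round(r[0],4),np.round(r[1],4),round(r[2],2),'z',np.median(q[:,2]),st[i,4])
    m=(zz>.085)&(zz<.14)&(x>.35)&(x<.7)&(abs(y)<.15)
    q=P[m]; r=cv2.minAreaRect(q[:,:2].astype(np.float32)); print(' chute',m.sum(),r)
E
```

```text
top orange 199 top 147 z pct [0.02325438 0.05635162 0.06344759]
 grip rect ((0.5074223875999451, -0.4112400710582733), (0.02835881896317005, 0.05190323665738106), 83.54890441894531) median z 0.058216604660219495 [ 0.5069964  -0.41115015  0.05835058]
  L [257 130  21  19 254] [0.691  0.0464] [0.0593 0.0621] 27.54 z 0.07166045238107055 254
  L [220 135  20  35 558] [0.6413 0.1606] [0.1142 0.0548] 7.59 z 0.0712321252311503 558
  L [203 137  19  35 561] [0.6339 0.2187] [0.1154 0.0533] 7.17 z 0.07121286102691649 561
  R [318 128  23  36 549] [ 0.6695 -0.1521] [0.1126 0.0526] 12.97 z 0.07171198858291405 549
  R [300 132  22  36 552] [ 0.657 -0.094] [0.1118 0.0546] 12.19 z 0.0710913411350994 552
 chute 920 ((0.5501691102981567, 0.027522748336195946), (0.2599685788154602, 0.05896829813718796), 4.345711708068848)
scene orange 112 top 96 z pct [0.04403883 0.05865833 0.06167545]
 grip rect ((0.5124370455741882, -0.4124015271663666), (0.03227614611387253, 0.051099441945552826), 83.5256576538086) median z 0.05915105215146493 [ 0.5175414  -0.41153289  0.05844687]
  L [301 244  24  32 649] [0.6464 0.1617] [0.1144 0.0525] 7.54 z 0.07090102432215195 649
  L [325 245  22  32 648] [0.6388 0.2177] [0.1151 0.0505] 7.67 z 0.0709580028459535 648
  L [250 257  25  17 305] [0.6997 0.047 ] [0.0524 0.055 ] 53.18 z 0.07080430205291444 305
  R [ 177  233   50   30 1186] [ 0.6673 -0.124 ] [0.1178 0.1107] 12.75 z 0.07108227676741447 1186
 chute 741 ((0.502188503742218, 0.022903582081198692), (0.1587228924036026, 0.0569864884018898), 5.186522006988525)
```

```bash
python3 - <<'E'
from h import *
for n in('top','scene'):
    z=np.load(n+'0.npz');im,d=z['im'],z['d'];P=cloud(n,d);hsv=cv2.cvtColor(im,cv2.COLOR_RGB2HSV)
    x,y,zz=P[...,0],P[...,1],P[...,2]
    m=(zz>.025)&(zz<.05)&(hsv[...,1]<60)&(hsv[...,2]>120)&(x>.52)&(x<.625)&(y<-.35)&(y>-.45)
    q=P[m]
    v,u=np.nonzero(m); w=np.array([onz(n,a,b,.04) for a,b in zip(u,v)])
    print(n,m.sum(),np.median(q[:,2]),w.min(0),w.max(0)); 
    l=cv2.fitLine(w[:,:2].astype(np.float32),cv2.DIST_L2,0,.01,.01).ravel(); print(l,np.degrees(np.arctan2(l[1],l[0])))
    # ball_side
    b=(x>.58)&(x<.72)&(y<-.35)&(y>-.46)&(zz>.03); print('ball',P[b].min(0),P[b].max(0))
    c=(zz>.085)&(zz<.2)&(x>.40)&(x<.7)&(abs(y)<.15); print('hood',P[c&(zz>.118)].min(0),P[c&(zz>.118)].max(0)); cc=P[c&(zz<.118)]; print('trough',cc.min(0),cc.max(0))
o=sensors.get_obs();q=o['tcp_rot'];print(R.from_quat([q[1],q[2],q[3],q[0]]).as_matrix().round(3))
E
```

```text
top 71 0.03764006964049149 [ 0.53798189 -0.42433214  0.04      ] [ 0.60723932 -0.40979258  0.04      ]
[ 0.9945292  -0.10445896  0.5720464  -0.417694  ] -5.9959955
ball [ 0.58073401 -0.43223445  0.03003759] [ 0.71993169 -0.36524266  0.07296529]
hood [ 0.4354092  -0.01076734  0.11882834] [0.57362006 0.05560329 0.13831953]
trough [ 0.4186401  -0.01128565  0.08501793] [0.6783036  0.05679654 0.11799036]
scene 69 0.038647526667574095 [ 0.5388464  -0.42527666  0.04      ] [ 0.62849479 -0.40266567  0.04      ]
[ 0.9998449   0.01761278  0.58232176 -0.41590065] 1.00919
ball [ 0.58048897 -0.43041248  0.03010926] [ 0.71992867 -0.3645196   0.06923446]
hood [ 0.532834   -0.0009875   0.11821947] [0.58074227 0.05664935 0.13187637]
trough [ 0.42096771 -0.0111131   0.08586277] [0.58127678 0.05725595 0.11794509]
[[ 0.898  0.439 -0.001]
 [ 0.439 -0.898  0.001]
 [-0.    -0.002 -1.   ]]
```

Emit:
step_arm(commands=[[[0,0,6.44,0,0,0,1],[0,0,6.44,0,0,0,1],[0,0,6.44,0,0,0,1],[0,0,6.44,0,0,0,1],[0,0,6.44,0,0,0,1],[0,0,0,2.56,-2.44,0,1],[0,0,0,2.56,-2.44,0,1],[0,0,0,2.56,-2.44,0,1]]], newtons=40)

```text
t: 0.77
tcp_pos: [0.3699, -0.5186, 0.2308]
tcp_rot: [-0.0, 0.999, -0.055, -0.0]
contact_force: [0.9, 0.7, 0.3]
grip_width: 0.998
```

Emit:
step_arm(commands=[[[0,0,0,2.56,-2.44,0,1],[0,0,0,2.56,-2.44,0,1],[0,0,0,2.56,-2.44,0,1],[0,0,0,2.56,-2.44,0,1],[0,0,0,2.57,-2.44,0,1],[0,0,0,0,0,0,1]]])

```text
t: 1.27
tcp_pos: [0.5174, -0.4037, 0.2306]
tcp_rot: [-0.002, 0.999, -0.048, 0.002]
contact_force: [-0.3, 1.7, 0.2]
grip_width: 1.005
```

Emit:
step_arm(commands=[[[0,0,0,0,0,3,1],[0,0,0,0,0,3,1],[0,0,0,0,0,3,1],[0,0,0,0,0,0,1],[0,0,0,0,0,0,1]]])

```text
t: 1.68
tcp_pos: [0.509, -0.4112, 0.1397]
tcp_rot: [-0.001, 0.999, -0.054, -0.002]
contact_force: [-0.2, -1.0, 0.1]
grip_width: 0.997
```

```bash
python3 - <<'E'
from h import *
o=sensors.get_obs();print(o['tcp_pos'],o['tcp_rot'])
im,d=read_camera('top');cv2.imwrite('pics/top1.png',cv2.resize(im[120:280,340:480,::-1],None,fx=4,fy=3.75,interpolation=2))
im,d=read_camera('scene');cv2.imwrite('pics/scene1.png',cv2.resize(im[120:280,60:260,::-1],None,fx=4,fy=3.75,interpolation=2))
E
```

```text
[ 0.50895086 -0.41117855  0.13967593] [-0.00110412  0.9985577  -0.05364683 -0.00182422]
```

View pics/scene1.png

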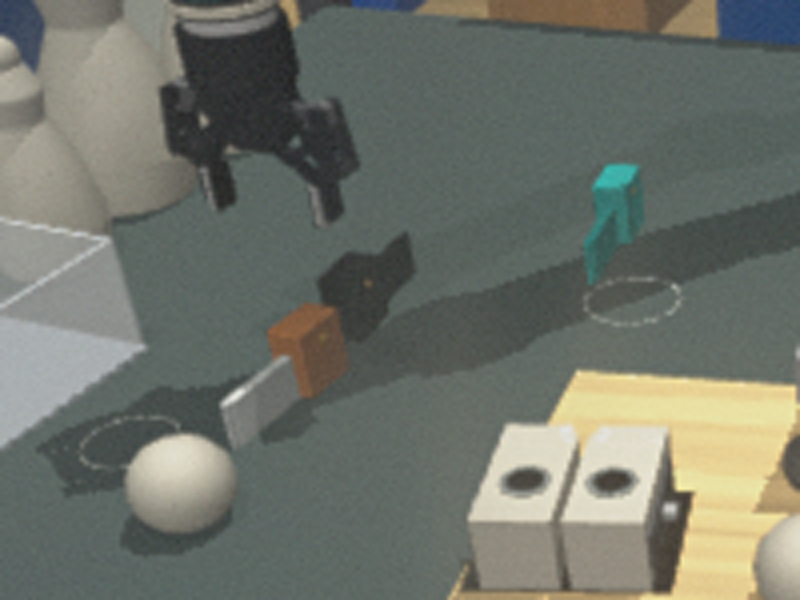

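The open gripper hangs over the wooden grip, with the jaws on either side of it. The grip is at about (310,345) in the crop, and the black look-alike is clear behind it. I'll lower and grip.

Emit:
step_arm(commands=[[[0,0,0,0,0,3,1],[0,0,0,0,0,3,1],[0,0,0,0,0,2.5,1],[0,0,0,0,0,2,1],[0,0,0,0,0,1.2,1],[0,0,0,0,0,0,1]]])

```text
t: 2.28
tcp_pos: [0.5097, -0.4116, 0.0234]
tcp_rot: [-0.0, 0.999, -0.054, -0.001]
contact_force: [-0.3, 0.3, 0.3]
grip_width: 1.003
```

Emit:
step_arm(commands=[[[0,0,0,0,0,0,-1],[0,0,0,0,0,0,-1],[0,0,0,0,0,0,-1],[0,0,0,0,0,0,-1],[0,0,0,0,0,0,-1],[0,0,0,0,0,0,-1],[0,0,0,0,0,0,-1],[0,0,0,0,0,0,-1]]], newtons=50)

```text
t: 2.95
tcp_pos: [0.5108, -0.4123, 0.0257]
tcp_rot: [0.001, 0.999, -0.054, 0.001]
contact_force: [-1.2, 0.5, 6.7]
grip_width: 0.345
```

Emit:
step_arm(commands=[[[0,0,0,0,0,-1.5,-1],[0,0,0,0,0,-3,-1],[0,0,0,0,0,-3,-1],[0,0,0,0,0,-2.5,-1],[0,0,0,0,0,0,-1],[0,0,0,0,0,0,-1],[0,0,0,0,0,0,-1]]])

```text
t: 3.53
tcp_pos: [0.5094, -0.4113, 0.1238]
tcp_rot: [-0.0, 0.999, -0.054, -0.001]
contact_force: [0.3, 0.7, -2.9]
grip_width: 0.342
```

```bash
python3 - <<'E'
from h import *
o=sensors.get_obs();print(o['tcp_pos'],o['tcp_rot'],o['contact_force'],o['moment'])
im,d=read_camera('top');cv2.imwrite('pics/top2.png',cv2.resize(im[120:280,340:480,::-1],None,fx=4,fy=3.75,interpolation=2))
im,d=read_camera('scene');cv2.imwrite('pics/scene2.png',cv2.resize(im[120:280,60:260,::-1],None,fx=4,fy=3.75,interpolation=2)); np.savez('scene2.npz',im=im,d=d)
n='scene';P=cloud(n,d);hsv=cv2.cvtColor(im,cv2.COLOR_RGB2HSV)
x,y,zz=P[...,0],P[...,1],P[...,2]
m=(zz>.09)&(zz<.16)&(hsv[...,1]<70)&(hsv[...,2]>110)&(x>.535)&(x<.63)&(y<-.35)&(y>-.47); q=P[m];print(m.sum(),q.min(0),q.max(0))
l=np.polyfit(q[:,0],q[:,1],1);print(np.degrees(np.arctan(l[0])))
for a in np.arange(.54,.62,.01):
    s=q[abs(q[:,0]-a)<.005]
    if len(s): print(round(a,3),len(s),s[:,1].mean(),s[:,2].min(),s[:,2].max())
E
```

```text
[ 0.50939668 -0.41126758  0.12382604] [-3.90205667e-04  9.98563289e-01 -5.35796419e-02 -6.53219988e-04] [ 0.29076757  0.65866835 -2.94946466] [0.02488157 0.04909436 0.00030447]
160 [ 0.53568899 -0.42747692  0.09650681] [ 0.6138478  -0.40886763  0.13966938]
-4.875493348748454
0.54 7 -0.41509852508763906 0.10207135935141476 0.13750464933487117
0.55 7 -0.4156457973687776 0.13348628289288045 0.1373939742919149
0.56 6 -0.41571926738388076 0.13385872577993885 0.1369707117378397
0.57 7 -0.4166577822391166 0.13460154698564986 0.1392404746799223
0.58 21 -0.41674933972322425 0.10026598841298628 0.13966937609454677
0.59 37 -0.4172754122824573 0.09719585502708838 0.1379111234321838
0.6 47 -0.41905092405109623 0.09650680575962123 0.13628651576230932
0.61 28 -0.4209025353843507 0.09745237889444514 0.13622023537548544
```

View pics/scene2.png

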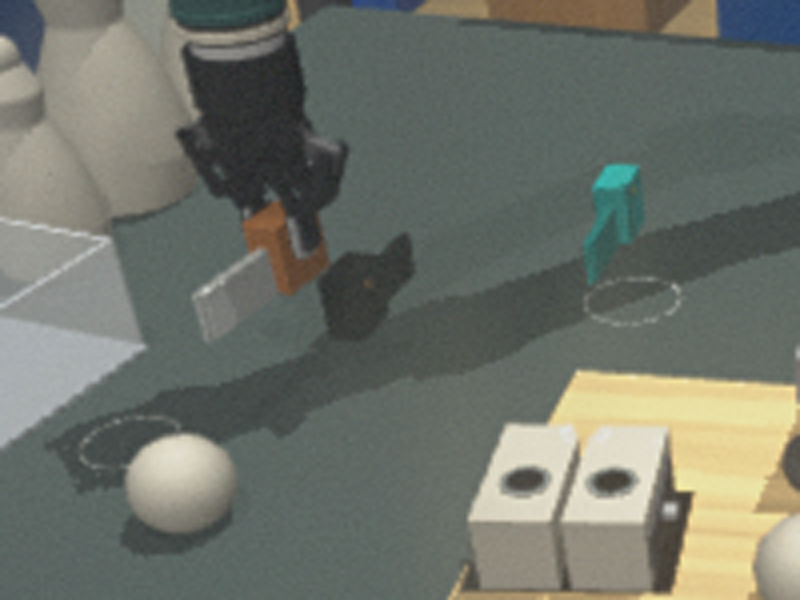

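The blade is held level, with its underside about 26 mm below the TCP. Next I'll go in front of the right-hand mould.

Emit:
step_arm(commands=[[[0,0,-6.17,0,0,0,-1],[0,0,-6.17,0,0,0,-1],[0,0,-6.17,0,0,0,-1],[0,0,0,0.41,-3.54,0,-1],[0,0,0,0.41,-3.54,0,-1],[0,0,0,0.41,-3.54,0,-1],[0,0,0,0.41,-3.54,0,-1]]])

```text
t: 4.22
tcp_pos: [0.4944, -0.2682, 0.1227]
tcp_rot: [-0.001, 0.994, 0.107, -0.001]
contact_force: [1.5, 1.2, -1.8]
grip_width: 0.346
```

Emit:
step_arm(commands=[[[0,0,0,0.41,-3.54,0,-1],[0,0,0,0.41,-3.54,0,-1],[0,0,0,0.41,-3.54,0,-1],[0,0,0,0,0,0,-1],[0,0,0,0,0,0,-1],[0,0,0,0,0,0,-1]]])

```text
t: 4.72
tcp_pos: [0.4848, -0.1639, 0.1236]
tcp_rot: [0.0, 0.994, 0.108, -0.001]
contact_force: [-0.3, -1.0, -2.2]
grip_width: 0.343
```

```bash
python3 - <<'E'
from h import *
o=sensors.get_obs();print(o['tcp_pos'],o['tcp_rot'],o['contact_force'],o['moment'])
q=o['tcp_rot'];M=R.from_quat([q[1],q[2],q[3],q[0]]).as_matrix();print(np.degrees(np.arctan2(M[1,0],M[0,0])))
E
```

```text
[ 0.4847772  -0.16390847  0.1236421 ] [ 7.57017678e-06  9.94172912e-01  1.07795297e-01 -6.28863591e-04] [-0.30532571 -1.00129435 -2.20888805] [-0.0431882   0.08561799 -0.01253967]
12.376486026559679
```

Emit:
step_arm(commands=[[[0,0,0,0,0,2.5,-1],[0,0,0,0,0,2.5,-1],[0,0,0,0,0,2,-1],[0,0,0,0,0,1.2,-1],[0,0,0,0,0,0.2,-1],[0,0,0,0,0,0,-1],[0,0,0,0,0,0,-1]]])

```text
t: 5.3
tcp_pos: [0.4857, -0.1643, 0.0408]
tcp_rot: [0.0, 0.994, 0.107, 0.0]
contact_force: [1.3, 0.6, -1.3]
grip_width: 0.345
```

```bash
cat > look.py <<'E'
from h import *
import sys
k=sys.argv[1]
o=sensors.get_obs();print(o['t'],o['tcp_pos'].round(4),o['contact_force'].round(1),o['moment'].round(2))
for n,(a,b,c,e) in {'top':(185,355,110,235),'scene':(165,365,185,310)}.items():
    im,d=read_camera(n); np.savez(f'{n}{k}.npz',im=im,d=d)
    cv2.imwrite(f'pics/{n}{k}.png',cv2.resize(im[c:e,a:b,::-1],None,fx=4,fy=4,interpolation=2))
E
python3 look.py 3
```

```text
5.3 [ 0.4857 -0.1643  0.0408] [ 1.3  0.6 -1.3] [ 0.02  0.05 -0.02]
```

View pics/top3.png

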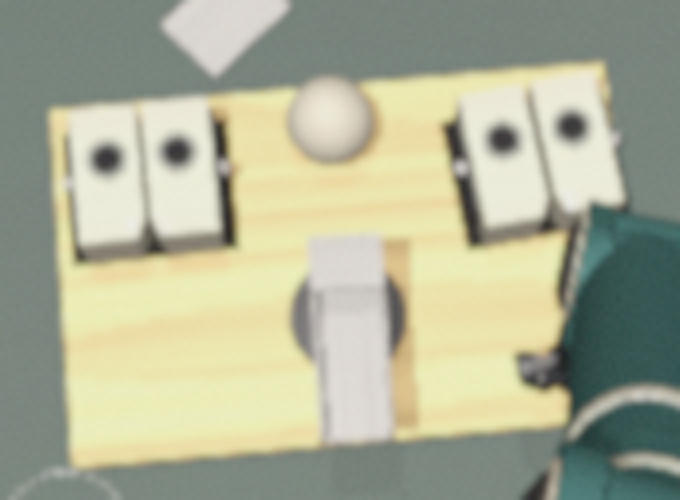

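View pics/scene3.png

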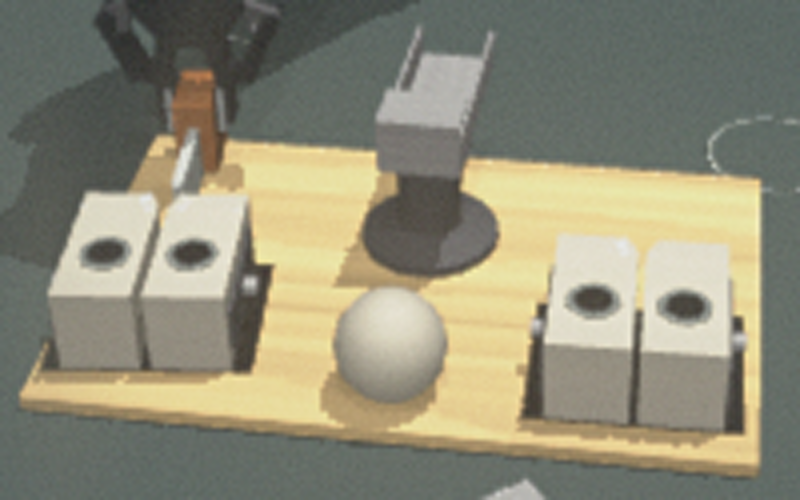

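```bash
python3 - <<'E'
from h import *
z=np.load('scene3.npz');im,d=z['im'],z['d'];P=cloud('scene',d)
c=np.array([.6673,-.124]);a=np.radians(12.4);ux=np.array([np.cos(a),np.sin(a)]);uy=np.array([-ux[1],ux[0]])
X=(P[...,:2]-c)@ux;Y=(P[...,:2]-c)@uy;Z=P[...,2]
hsv=cv2.cvtColor(im,cv2.COLOR_RGB2HSV)
m=(X<-.06)&(X>-.2)&(abs(Y)<.03)&(Z>.045)&(Z<.062)&(hsv[...,1]<70)
for b in np.arange(-.17,-.06,.01):
    s=m&(abs(X-b)<.005)
    if s.sum(): print(round(b,3),s.sum(),Y[s].mean().round(4),Y[s].min().round(4),Y[s].max().round(4),Z[s].mean().round(4))
# seam: dark column on top, row wise
g=cv2.cvtColor(im,cv2.COLOR_RGB2GRAY)
t=(abs(X)<.05)&(abs(Y)<.012)&(Z>.03)&(Z<.085)
for v in range(236,260,3):
    u=np.nonzero(t[v])[0]
    if len(u): 
        k=u[np.argmin(g[v,u])]; p=onz('scene',k,v,.072)[:2]-c; print('seam',v,k,g[v,u].min(),(p@ux).round(4),(p@uy).round(4))
E
```

```text
-0.17 18 0.0016 -0.0281 0.026 0.0535
-0.16 6 -0.0044 -0.0161 0.0012 0.0539
-0.15 7 -0.0003 -0.0058 0.0022 0.0525
-0.14 7 -0.0007 -0.0041 0.002 0.0534
-0.13 8 -0.002 -0.0057 0.0022 0.0536
-0.12 8 -0.0004 -0.0062 0.0018 0.0525
-0.11 5 -0.0008 -0.0049 0.0022 0.0556
-0.1 11 -0.0015 -0.006 0.0029 0.0533
-0.09 11 -0.0009 -0.0043 0.0018 0.0511
seam 236 207 187 -0.0406 0.0044
seam 239 204 145 -0.027 -0.0011
seam 242 204 119 -0.0138 0.0014
seam 245 203 118 -0.0008 0.0013
seam 248 202 116 0.012 0.0011
seam 251 201 113 0.0245 0.001
seam 254 200 115 0.0368 0.0008
seam 257 199 112 0.0488 0.0007
```

Blade and seam agree to about 2 mm, so I'll correct by 1.5 mm and advance gently.

Emit:
step_arm(commands=[[[0,0,0,1,-0.15,0,-1],[0,0,0,1,0,0,-1],[0,0,0,0.5,0,0,-1],[0,0,0,0.4,0,0,-1],[0,0,0,0.3,0,0,-1],[0,0,0,0.3,0,0,-1],[0,0,0,0,0,0,-1],[0,0,0,0,0,0,-1]]])

```text
t: 6.07
tcp_pos: [0.5188, -0.1546, 0.0401]
tcp_rot: [-0.0, 0.994, 0.108, -0.0]
contact_force: [0.1, -0.1, -2.2]
grip_width: 0.344
```

Emit:
step_arm(commands=[[[0,0,0,0.2,0,0,-1],[0,0,0,0.2,0,0,-1],[0,0,0,0,0,0,-1]]])

```text
t: 6.32
tcp_pos: [0.5233, -0.1538, 0.0403]
tcp_rot: [0.0, 0.994, 0.108, 0.0]
contact_force: [-0.4, -0.2, -1.9]
grip_width: 0.344
```

Emit:
step_arm(commands=[[[0,0,0,0.2,0,0,-1],[0,0,0,0.2,0,0,-1],[0,0,0,0,0,0,-1]]])

```text
t: 6.57
tcp_pos: [0.5273, -0.1528, 0.0404]
tcp_rot: [0.0, 0.994, 0.108, 0.0]
contact_force: [-0.3, -0.0, -2.6]
grip_width: 0.345
```

Emit:
step_arm(commands=[[[0,0,0,0.15,0,0,-1],[0,0,0,0.15,0,0,-1],[0,0,0,0,0,0,-1]]])

```text
t: 6.82
tcp_pos: [0.5301, -0.1522, 0.0403]
tcp_rot: [0.0, 0.994, 0.108, 0.0]
contact_force: [0.8, -0.4, -2.6]
grip_width: 0.348
```

Emit:
step_arm(commands=[[[0,0,0,0.15,0,0,-1],[0,0,0,0.15,0,0,-1],[0,0,0,0,0,0,-1]]])

```text
t: 7.07
tcp_pos: [0.533, -0.1516, 0.0403]
tcp_rot: [0.0, 0.994, 0.108, 0.0]
contact_force: [-0.2, 0.6, -1.5]
grip_width: 0.344
```

Emit:
step_arm(commands=[[[0,0,0,0.15,0,0,-1],[0,0,0,0.1,0,0,-1],[0,0,0,0,0,0,-1]]])

```text
t: 7.32
tcp_pos: [0.5349, -0.1514, 0.0402]
tcp_rot: [0.0, 0.994, 0.108, -0.0]
contact_force: [-1.4, -1.3, -1.9]
grip_width: 0.344
```

Emit:
step_arm(commands=[[[0,0,0,0.1,0,0,-1],[0,0,0,0.1,0,0,-1],[0,0,0,0,0,0,-1]]])

```text
t: 7.57
tcp_pos: [0.5358, -0.1512, 0.04]
tcp_rot: [-0.0, 0.994, 0.107, -0.001]
contact_force: [-3.4, -2.4, -1.5]
grip_width: 0.347
```

Emit:
step_arm(commands=[[[0,0,0,0.1,0,0,-1],[0,0,0,0,0,0,-1]]])

```text
t: 7.73
tcp_pos: [0.5366, -0.1508, 0.0398]
tcp_rot: [-0.0, 0.994, 0.107, -0.001]
contact_force: [-1.8, -1.0, -1.6]
grip_width: 0.348
```

Emit:
step_arm(commands=[[[0,0,0,0.1,0,0,-1],[0,0,0,0,0,0,-1]]])

```text
t: 7.9
tcp_pos: [0.5394, -0.1501, 0.0402]
tcp_rot: [0.0, 0.994, 0.108, 0.0]
contact_force: [-1.2, -0.8, -3.3]
grip_width: 0.346
```

Emit:
step_arm(commands=[[[0,0,0,0.1,0,0,-1],[0,0,0,0.1,0,0,-1],[0,0,0,0,0,0,-1]]])

```text
t: 8.15
tcp_pos: [0.5414, -0.1496, 0.0403]
tcp_rot: [0.0, 0.994, 0.108, 0.0]
contact_force: [-0.1, -0.5, -3.2]
grip_width: 0.341
```

Emit:
step_arm(commands=[[[0,0,0,0.1,0,0,-1],[0,0,0,0.1,0,0,-1],[0,0,0,0,0,0,-1]]])

```text
t: 8.4
tcp_pos: [0.5431, -0.1493, 0.0403]
tcp_rot: [0.0, 0.994, 0.108, 0.0]
contact_force: [-1.8, -0.6, -1.9]
grip_width: 0.345
```

Emit:
step_arm(commands=[[[0,0,0,0.1,0,0,-1],[0,0,0,0.1,0,0,-1],[0,0,0,0,0,0,-1]]])

```text
t: 8.65
tcp_pos: [0.545, -0.1489, 0.0402]
tcp_rot: [-0.0, 0.994, 0.108, -0.0]
contact_force: [-1.9, -0.9, -2.6]
grip_width: 0.346
```

About 60 mm of travel with only 2–4 N of drag, well past the 20 mm stop depth, so this mould takes the blade. I'll continue home.

Emit:
step_arm(commands=[[[0,0,0,0.25,0,0,-1],[0,0,0,0.25,0,0,-1],[0,0,0,0.25,0,0,-1],[0,0,0,0.25,0,0,-1],[0,0,0,0,0,0,-1]]])

```text
t: 9.07
tcp_pos: [0.5554, -0.1466, 0.0403]
tcp_rot: [0.0, 0.994, 0.108, 0.0]
contact_force: [-0.7, -0.6, -3.5]
grip_width: 0.344
```

Emit:
step_arm(commands=[[[0,0,0,0.25,0,0,-1],[0,0,0,0.25,0,0,-1],[0,0,0,0.25,0,0,-1],[0,0,0,0.25,0,0,-1],[0,0,0,0,0,0,-1]]])

```text
t: 9.48
tcp_pos: [0.5652, -0.1445, 0.0403]
tcp_rot: [0.0, 0.994, 0.108, 0.0]
contact_force: [-1.7, -0.8, -3.3]
grip_width: 0.348
```

Emit:
step_arm(commands=[[[0,0,0,0.25,0,0,-1],[0,0,0,0.25,0,0,-1],[0,0,0,0.25,0,0,-1],[0,0,0,0.25,0,0,-1],[0,0,0,0,0,0,-1]]])

```text
t: 9.9
tcp_pos: [0.5749, -0.1423, 0.0403]
tcp_rot: [-0.0, 0.994, 0.108, 0.0]
contact_force: [-1.2, 0.0, -2.8]
grip_width: 0.342
```

Emit:
step_arm(commands=[[[0,0,0,0.15,0,0,-1],[0,0,0,0.15,0,0,-1],[0,0,0,0.15,0,0,-1],[0,0,0,0,0,0,-1]]])

```text
t: 10.23
tcp_pos: [0.5789, -0.1415, 0.0403]
tcp_rot: [0.0, 0.994, 0.108, 0.0]
contact_force: [-2.4, -0.9, -3.2]
grip_width: 0.343
```

Emit:
step_arm(commands=[[[0,0,0,0.15,0,0,-1],[0,0,0,0.15,0,0,-1],[0,0,0,0,0,0,-1]]])

```text
t: 10.48
tcp_pos: [0.5818, -0.1408, 0.0403]
tcp_rot: [0.0, 0.994, 0.108, 0.0]
contact_force: [-1.6, -0.7, -3.3]
grip_width: 0.347
```

Emit:
step_arm(commands=[[[0,0,0,0.1,0,0,-1],[0,0,0,0.1,0,0,-1],[0,0,0,0,0,0,-1]]])

```text
t: 10.73
tcp_pos: [0.5836, -0.1405, 0.0403]
tcp_rot: [0.0, 0.994, 0.108, 0.0]
contact_force: [-2.3, -0.7, -2.2]
grip_width: 0.348
```

Emit:
step_arm(commands=[[[0,0,0,0.1,0,0,-1],[0,0,0,0.1,0,0,-1],[0,0,0,0,0,0,-1]]])

```text
t: 10.98
tcp_pos: [0.5856, -0.14, 0.0403]
tcp_rot: [0.0, 0.994, 0.108, 0.0]
contact_force: [-2.2, 0.2, -1.5]
grip_width: 0.345
```

Emit:
step_arm(commands=[[[0,0,0,0.1,0,0,-1],[0,0,0,0,0,0,-1]]])

```text
t: 11.15
tcp_pos: [0.5865, -0.1398, 0.0403]
tcp_rot: [0.0, 0.994, 0.108, 0.0]
contact_force: [-2.9, -0.8, -1.8]
grip_width: 0.345
```

Emit:
step_arm(commands=[[[0,0,0,0.1,0,0,-1],[0,0,0,0,0,0,-1]]])

```text
t: 11.32
tcp_pos: [0.5875, -0.1396, 0.0403]
tcp_rot: [0.0, 0.994, 0.108, 0.0]
contact_force: [-2.6, 0.3, -1.3]
grip_width: 0.345
```

Emit:
step_arm(commands=[[[0,0,0,0.1,0,0,-1],[0,0,0,0,0,0,-1]]])

```text
t: 11.48
tcp_pos: [0.5885, -0.1394, 0.0403]
tcp_rot: [0.0, 0.994, 0.108, 0.0]
contact_force: [-2.6, -0.8, -1.5]
grip_width: 0.348
```

Emit:
step_arm(commands=[[[0,0,0,0.1,0,0,-1],[0,0,0,0,0,0,-1]]])

```text
t: 11.65
tcp_pos: [0.5889, -0.1394, 0.0402]
tcp_rot: [-0.0, 0.994, 0.108, -0.001]
contact_force: [-4.5, -0.8, -0.8]
grip_width: 0.341
```

Emit:
step_arm(commands=[[[0,0,0,0.1,0,0,-1],[0,0,0,0,0,0,-1]]])

```text
t: 11.82
tcp_pos: [0.5889, -0.1396, 0.0402]
tcp_rot: [0.0, 0.994, 0.107, -0.001]
contact_force: [-6.9, -1.4, 1.5]
grip_width: 0.347
```

```bash
python3 look.py 4
```

```text
11.8167 [ 0.5889 -0.1396  0.0402] [-6.9 -1.4  1.5] [-0.29  1.37 -0.1 ]
```

View pics/scene4.png

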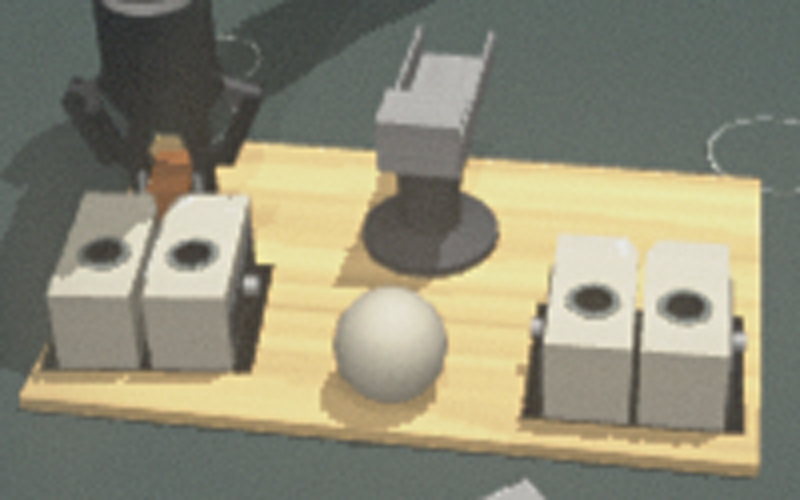

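The blade is through the seam and the grip meets the mould front: travel stopped and force rose to 7 N at the expected position. I'll settle it onto the board and release.

Emit:
step_arm(commands=[[[0,0,0,0,0,0.1,-1],[0,0,0,0,0,0.1,-1],[0,0,0,0,0,0,-1],[0,0,0,0,0,0,-1]]])

```text
t: 12.25
tcp_pos: [0.589, -0.1399, 0.0388]
tcp_rot: [0.0, 0.994, 0.107, -0.001]
contact_force: [-8.8, -2.4, 4.9]
grip_width: 0.346
```

Emit:
step_arm(commands=[[[0,0,0,0,0,0,0.3],[0,0,0,0,0,0,0.3],[0,0,0,0,0,0,0.3],[0,0,0,0,0,0,0.3],[0,0,0,0,0,0,0.3]]])

```text
t: 12.67
tcp_pos: [0.591, -0.1387, 0.0385]
tcp_rot: [0.0, 0.994, 0.108, 0.001]
contact_force: [-0.4, 0.4, 0.0]
grip_width: 0.652
```

Emit:
step_arm(commands=[[[0,0,0,0,0,-1,0.3],[0,0,0,0,0,-2,0.3],[0,0,0,0,0,-3,0.3],[0,0,0,0,0,-4,0.3],[0,0,0,0,0,-4,0.3],[0,0,0,0,0,-2,0.3]]])

```text
t: 13.17
tcp_pos: [0.5926, -0.1393, 0.2043]
tcp_rot: [0.001, 0.994, 0.108, 0.004]
contact_force: [2.0, 0.5, 0.4]
grip_width: 0.651
```

```bash
python3 look.py 5; python3 - <<'E'
from h import *
z=np.load('scene5.npz');im,d=z['im'],z['d'];P=cloud('scene',d);hsv=cv2.cvtColor(im,cv2.COLOR_RGB2HSV)
c=np.array([.6673,-.124]);a=np.radians(12.4);ux=np.array([np.cos(a),np.sin(a)]);uy=np.array([-ux[1],ux[0]])
X=(P[...,:2]-c)@ux;Y=(P[...,:2]-c)@uy;Z=P[...,2]
g=(cv2.inRange(hsv,(4,110,40),(20,255,255))>0)&(X<-.04)&(X>-.14)&(abs(Y)<.025)&(Z>.03)&(Z<.09)
t=g&(Z>.066);print('grip',g.sum(),t.sum(),X[t].min(),X[t].max(),Y[t].min(),Y[t].max(),np.median(Z[t]),np.percentile(Z[g],95))
for n in('scene','top'):
    z=np.load(n+'5.npz');P=cloud(n,z['d']);hs=cv2.cvtColor(z['im'],cv2.COLOR_RGB2HSV)
    x,y,zz=P[...,0],P[...,1],P[...,2]
    m=(zz>.108)&(zz<.14)&(x>.4)&(x<.62)&(y>-.05)&(y<.09)&(hs[...,1]<60)
    h=m&(zz>.122)
    print(n,[np.round(v,4) for v in cv2.minAreaRect(P[m][:,:2].astype(np.float32))],'hood',h.sum(),[np.round(v,4) for v in cv2.minAreaRect(P[h][:,:2].astype(np.float32))],np.median(zz[h]))
    mm=(zz>.018-.012+.010)&(zz<.026)&(hs[...,2]<110)&(x>.46)&(x<.62)&(abs(y-.025)<.06)
    q=P[mm]; 
    if len(q)>20: print('foot',len(q),q.min(0),q.max(0))
E
```

```text
13.1667 [ 0.5926 -0.1393  0.2043] [2.  0.5 0.4] [-0.02 -0.06 -0.02]
grip 132 122 -0.1067588410436404 -0.05147288613830834 -0.014687272248821173 0.014393374963952363 0.07126712091675569 0.0736214503698455
scene [array([0.5022, 0.0229]), array([0.1584, 0.0564]), np.float64(4.9278)] hood 219 [array([0.556 , 0.0275]), array([0.0477, 0.0564]), np.float64(5.3489)] 0.12723332154355604
foot 238 [ 0.49648024 -0.01971946  0.01622273] [0.58970402 0.0708958  0.0259153 ]
top [array([0.4976, 0.0227]), array([0.151 , 0.0559]), np.float64(5.1637)] hood 236 [array([0.5522, 0.028 ]), array([0.042 , 0.0546]), np.float64(1.5175)] 0.12757844991011769
foot 22 [ 0.5168004  -0.01354265  0.0163104 ] [ 0.56093872 -0.00625945  0.02483156]
```

View pics/scene5.png

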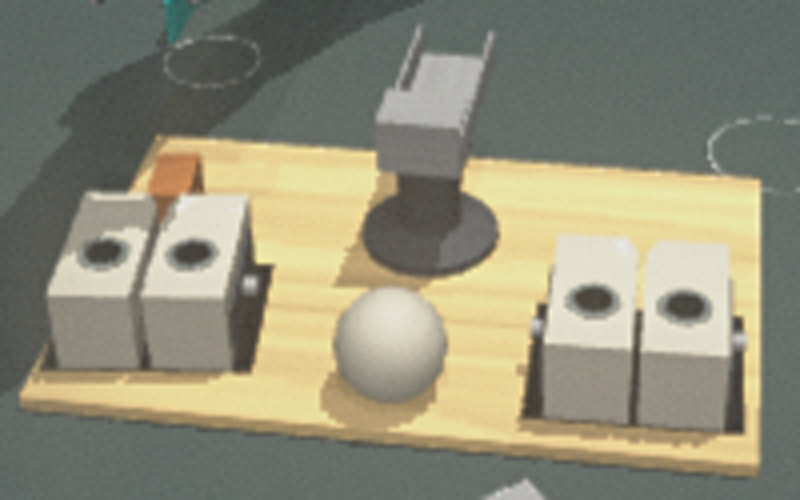

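View pics/top5.png

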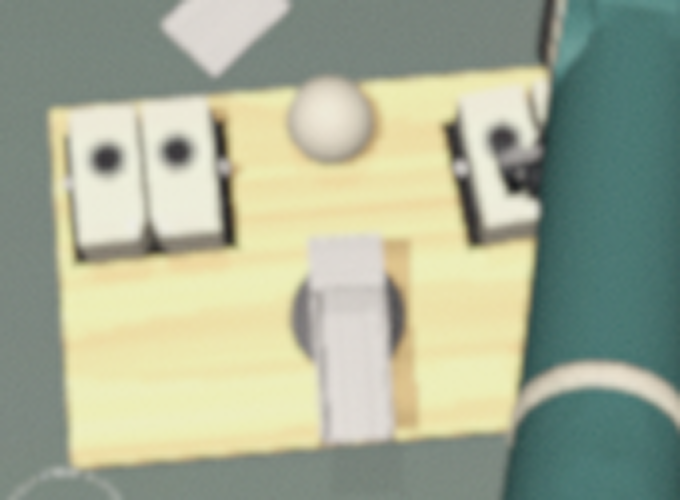

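The blade stands upright, with the grip flush on the right-hand mould's front at (175,185) in the crop. Next I'll close the gripper and go over the chute trough.

Emit:
step_arm(commands=[[[0,0,0,-1.5,-3.04,0,-1],[0,0,0,-1.5,-3.04,0,-1],[0,0,0,-1.5,-3.04,0,-1],[0,0,0,-1.5,-3.04,0,-1],[0,0,0,-1.5,-3.04,0,-1],[0,0,0,-1.5,-3.04,0,-1],[0,0,0,0,0,0,-1],[0,0,0,0,0,0,-1]]])

```text
t: 13.93
tcp_pos: [0.4622, 0.0213, 0.1983]
tcp_rot: [0.0, 0.994, 0.11, -0.0]
contact_force: [-0.5, -0.6, 1.3]
grip_width: -0.002
```

Emit:
step_arm(commands=[[[0,0,0,0,0,2,-1],[0,0,0,0,0,2,-1],[0,0,0,0,0,1.5,-1],[0,0,0,0,0,0,-1],[0,0,0,0,0,0,-1],[0,0,0,0,0,0,-1]]])

```text
t: 14.43
tcp_pos: [0.4641, 0.0194, 0.1438]
tcp_rot: [0.0, 0.994, 0.107, 0.0]
contact_force: [-0.3, 0.2, -0.9]
grip_width: 0.001
```

```bash
python3 look.py 6
```

```text
14.4333 [0.4641 0.0194 0.1438] [-0.3  0.2 -0.9] [-0.02  0.02  0.08]
```

View pics/scene6.png

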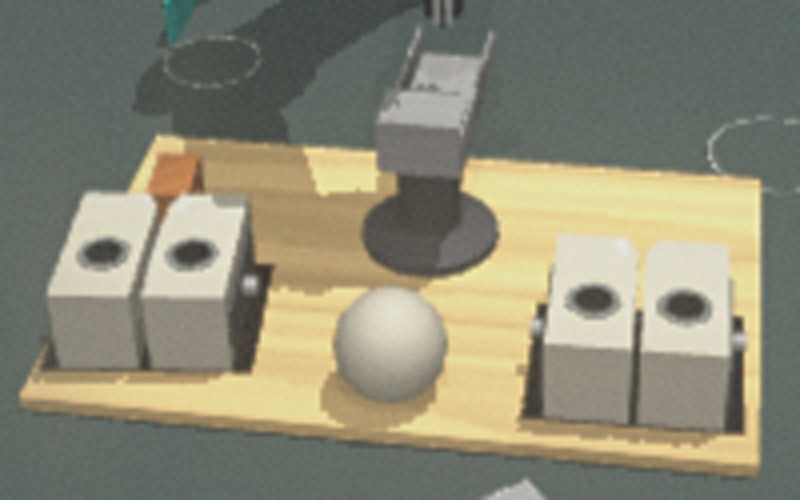

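Emit:
step_arm(commands=[[[0,0,0,0,0,1.5,-1],[0,0,0,0,0,1.2,-1],[0,0,0,0,0,1.0,-1],[0,0,0,0,0,0.7,-1],[0,0,0,0,0,0,-1],[0,0,0,0,0,0,-1]]])

```text
t: 15.03
tcp_pos: [0.4633, 0.0199, 0.0993]
tcp_rot: [0.0, 0.994, 0.108, -0.0]
contact_force: [0.5, -0.4, 0.1]
grip_width: 0.001
```

```bash
python3 - <<'E'
from h import *
o=sensors.get_obs();print(o['tcp_pos'],o['contact_force'])
c=np.array([.540,.026]); q=o['tcp_rot'];M=R.from_quat([q[1],q[2],q[3],q[0]]).as_matrix();print(np.degrees(np.arctan2(M[1,0],M[0,0])))
p=o['tcp_pos'][:2]; r=.076
a0=np.arctan2(*(p-c)[::-1])
print(np.degrees(a0),np.linalg.norm(p-c))
prev=p
for a in np.arange(190,331,10):
    w=c+r*np.array([np.cos(np.radians(a)),np.sin(np.radians(a))]); dlt=w-prev; prev=w
    print(a,w.round(4),'tool xy cm',(M[:2,:2].T@dlt*100).round(2))
E
```

```text
[0.46334857 0.01989178 0.099301  ] [ 0.47754817 -0.35976039  0.14628099]
12.364972732275316
-175.44382570415078 0.07689442018737208
190 [0.4652 0.0128] tool xy cm [0.02 0.73]
200 [0.4686 0.    ] tool xy cm [0.06 1.32]
210 [ 0.4742 -0.012 ] tool xy cm [0.29 1.29]
220 [ 0.4818 -0.0229] tool xy cm [0.51 1.22]
230 [ 0.4911 -0.0322] tool xy cm [0.71 1.12]
240 [ 0.502  -0.0398] tool xy cm [0.9  0.97]
250 [ 0.514  -0.0454] tool xy cm [1.05 0.8 ]
260 [ 0.5268 -0.0488] tool xy cm [1.18 0.61]
270 [ 0.54 -0.05] tool xy cm [1.26 0.4 ]
280 [ 0.5532 -0.0488] tool xy cm [1.31 0.17]
290 [ 0.566  -0.0454] tool xy cm [ 1.32 -0.06]
300 [ 0.578  -0.0398] tool xy cm [ 1.29 -0.29]
310 [ 0.5889 -0.0322] tool xy cm [ 1.22 -0.51]
320 [ 0.5982 -0.0229] tool xy cm [ 1.12 -0.71]
330 [ 0.6058 -0.012 ] tool xy cm [ 0.97 -0.9 ]
```

Emit:
step_arm(commands=[[[0,0,0,0.01,0.37,0,-1],[0,0,0,0.01,0.37,0,-1],[0,0,0,0.03,0.66,0,-1],[0,0,0,0.03,0.66,0,-1],[0,0,0,0.15,0.65,0,-1],[0,0,0,0.15,0.65,0,-1],[0,0,0,0,0,0,-1]]])

```text
t: 15.62
tcp_pos: [0.4748, -0.0138, 0.0994]
tcp_rot: [0.0, 0.994, 0.107, 0.0]
contact_force: [0.4, 0.1, -0.2]
grip_width: -0.001
```

Emit:
step_arm(commands=[[[0,0,0,0.25,0.61,0,-1],[0,0,0,0.25,0.61,0,-1],[0,0,0,0.36,0.56,0,-1],[0,0,0,0.36,0.56,0,-1],[0,0,0,0.45,0.48,0,-1],[0,0,0,0.45,0.48,0,-1],[0,0,0,0,0,0,-1]]])

```text
t: 16.2
tcp_pos: [0.503, -0.0412, 0.0992]
tcp_rot: [0.0, 0.994, 0.107, 0.0]
contact_force: [0.0, 0.3, 0.0]
grip_width: 0.002
```

```bash
python3 look.py 7
```

```text
16.2 [ 0.503  -0.0412  0.0992] [0.  0.3 0. ] [-0.04 -0.05 -0.03]
```

View pics/scene7.png

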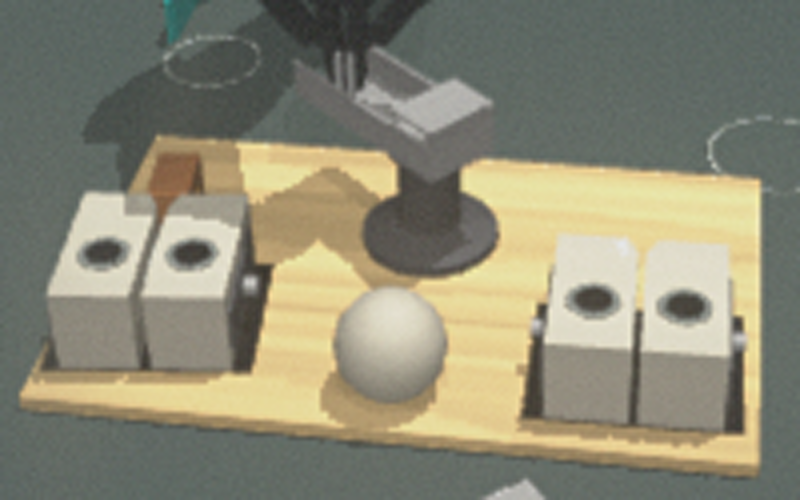

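The chute is turning with the finger; in the crop its tip now points to the upper left at about (330,65). I'll carry on along the arc.

Emit:
step_arm(commands=[[[0,0,0,0.52,0.4,0,-1],[0,0,0,0.52,0.4,0,-1],[0,0,0,0.59,0.31,0,-1],[0,0,0,0.59,0.31,0,-1],[0,0,0,0.63,0.2,0,-1],[0,0,0,0.63,0.2,0,-1],[0,0,0,0,0,0,-1]]])

```text
t: 16.88
tcp_pos: [0.5416, -0.0505, 0.0993]
tcp_rot: [0.0, 0.994, 0.108, 0.001]
contact_force: [0.2, 0.7, -0.5]
grip_width: -0.002
```

Emit:
step_arm(commands=[[[0,0,0,0.65,0.08,0,-1],[0,0,0,0.65,0.08,0,-1],[0,0,0,0.66,-0.03,0,-1],[0,0,0,0.66,-0.03,0,-1],[0,0,0,0.65,-0.14,0,-1],[0,0,0,0.65,-0.14,0,-1],[0,0,0,0,0,0,-1],[0,0,0,0,0,0,-1]]])

```text
t: 17.55
tcp_pos: [0.579, -0.0401, 0.0995]
tcp_rot: [0.0, 0.994, 0.108, 0.001]
contact_force: [-0.8, -0.5, 0.5]
grip_width: 0.002
```

```bash
python3 look.py 8; cat > chute.py <<'E'
from h import *
import sys
k=sys.argv[1]; c=np.array([.540,.026])
for n in ('scene','top'):
    z=np.load(n+k+'.npz');P=cloud(n,z['d']);hs=cv2.cvtColor(z['im'],cv2.COLOR_RGB2HSV)
    x,y,zz=P[...,0],P[...,1],P[...,2]
    m=(zz>.085)&(zz<.14)&(hs[...,1]<60)&(hs[...,2]>90)&(np.hypot(x-c[0],y-c[1])<.125)
    if m.sum()<30: continue
    (a,b),(w,h),an=cv2.minAreaRect(P[m][:,:2].astype(np.float32))
    print(n,m.sum(),(round(a,4),round(b,4)),(round(w,4),round(h,4)),round(an,1),'dir axis->rect centre',np.degrees(np.arctan2(b-c[1],a-c[0])).round(1))
E
python3 chute.py 8
```

```text
17.55 [ 0.579  -0.0401  0.0995] [-0.8 -0.5  0.5] [0.   0.01 0.05]
scene 1065 (0.5564, -0.0095) (0.0647, 0.151) 23.0 dir axis->rect centre -65.2
top 512 (0.5383, 0.0206) (0.0583, 0.0855) 21.7 dir axis->rect centre -107.5
```

View pics/scene8.png

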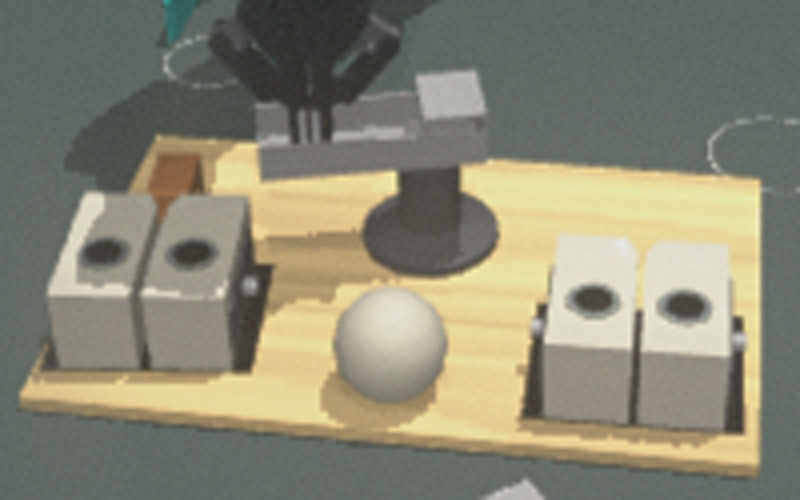

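The chute points at about −66°, and the target is −50°. I'll push about 17° further.

Emit:
step_arm(commands=[[[0,0,0,0.61,-0.25,0,-1],[0,0,0,0.61,-0.25,0,-1],[0,0,0,0.4,-0.25,0,-1],[0,0,0,0.4,-0.25,0,-1],[0,0,0,0,0,0,-1],[0,0,0,0,0,0,-1]]])

```text
t: 18.15
tcp_pos: [0.5963, -0.0255, 0.0994]
tcp_rot: [0.0, 0.994, 0.108, 0.001]
contact_force: [-0.0, 0.3, -0.5]
grip_width: 0.005
```

```bash
python3 look.py 9;python3 chute.py 9
```

```text
18.15 [ 0.5963 -0.0255  0.0994] [-0.   0.3 -0.5] [-0.02 -0.01 -0.01]
scene 1084 (0.5644, -0.0048) (0.0648, 0.153) 39.0 dir axis->rect centre -51.6
top 479 (0.5415, 0.0203) (0.0577, 0.0899) 39.5 dir axis->rect centre -75.5
```

View pics/scene9.png

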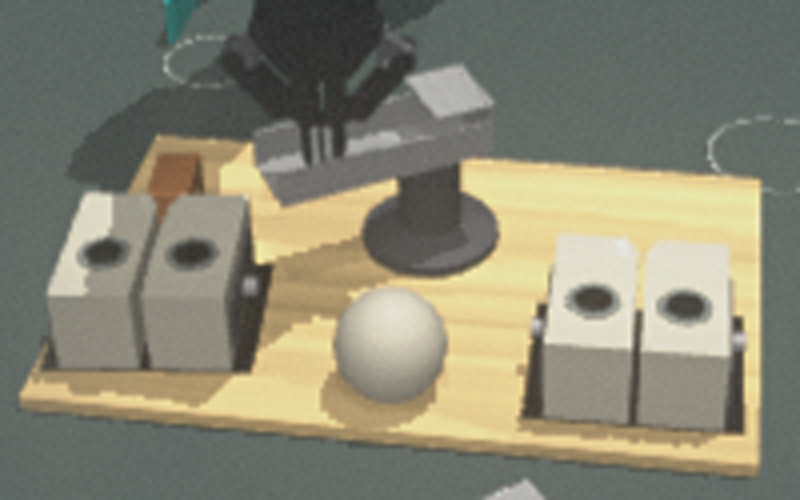

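The chute now points at about −51°. I'll back the finger off the wall and lift out.

Emit:
step_arm(commands=[[[0,0,0,-0.25,0.17,0,-1],[0,0,0,-0.25,0.17,0,-1],[0,0,0,0,0,0,-1],[0,0,0,0,0,-1,-1],[0,0,0,0,0,-2,-1],[0,0,0,0,0,-3,-1],[0,0,0,0,0,-4,-1],[0,0,0,0,0,-4,-1]]])

```text
t: 18.92
tcp_pos: [0.5906, -0.0303, 0.241]
tcp_rot: [-0.0, 0.994, 0.108, -0.001]
contact_force: [0.6, -0.2, 0.2]
grip_width: -0.001
```

Emit:
step_arm(commands=[[[0,0,0,-3,-1,-1,-1],[0,0,0,-3,-1,-1,-1],[0,0,0,-3,-1,0,-1],[0,0,0,-3,-1,0,-1],[0,0,0,-2,-1,0,-1],[0,0,0,0,0,0,-1],[0,0,0,0,0,0,-1],[0,0,0,0,0,0,-1]]])

```text
t: 19.58
tcp_pos: [0.4448, -0.0116, 0.2602]
tcp_rot: [0.0, 0.994, 0.108, 0.001]
contact_force: [0.8, 0.8, 0.1]
grip_width: 0.0
```

```bash
python3 look.py 10;python3 chute.py 10; python3 - <<'E'
from h import *
for n in('scene','top'):
    z=np.load(n+'10.npz');im,d=z['im'],z['d'];P=cloud(n,d);hsv=cv2.cvtColor(im,cv2.COLOR_RGB2HSV)
    c=np.array([.6673,-.124]) if n=='scene' else np.array([.6633,-.1231]);a=np.radians(12.4);ux=np.array([np.cos(a),np.sin(a)]);uy=np.array([-ux[1],ux[0]])
    X=(P[...,:2]-c)@ux;Y=(P[...,:2]-c)@uy;Z=P[...,2]
    t=(cv2.inRange(hsv,(4,110,40),(20,255,255))>0)&(X<-.04)&(X>-.14)&(abs(Y)<.025)&(Z>.066)&(Z<.08)
    if t.sum()>20: print(n,t.sum(),[np.round(v,4) for v in cv2.minAreaRect(np.stack([X[t],Y[t]],-1).astype(np.float32))],np.median(Z[t]))
    # balls: centroid change
    z0=np.load(n+'0.npz'); P0=cloud(n,z0['d'])
    for nm,(u,v,s) in {'mid':(.70,.045,.06)}.items():
        for Q in(P0,P):
            m=(abs(Q[...,0]-u)<s)&(abs(Q[...,1]-v)<.045)&(Q[...,2]>.045)&(Q[...,2]<.1); print(nm,m.sum(),Q[m].mean(0).round(4))
E
```

```text
19.5833 [ 0.4448 -0.0116  0.2602] [0.8 0.8 0.1] [ 0.01 -0.04  0.  ]
scene 1213 (0.5652, -0.0044) (0.064, 0.1519) 39.3 dir axis->rect centre -50.3
top 98 (0.5202, 0.0514) (0.0532, 0.0178) 32.7 dir axis->rect centre 127.9
scene 105 [array([-0.0783,  0.0003]), array([0.028 , 0.0521]), np.float64(87.7395)] 0.07100681356331195
mid 529 [0.7106 0.049  0.064 ]
mid 528 [0.7106 0.0491 0.064 ]
top 127 [array([-0.0812, -0.0014]), array([0.0308, 0.0474]), np.float64(89.9014)] 0.0717586090758533
mid 364 [0.6856 0.044  0.067 ]
mid 362 [0.6855 0.0439 0.0667]
```

View pics/scene10.png

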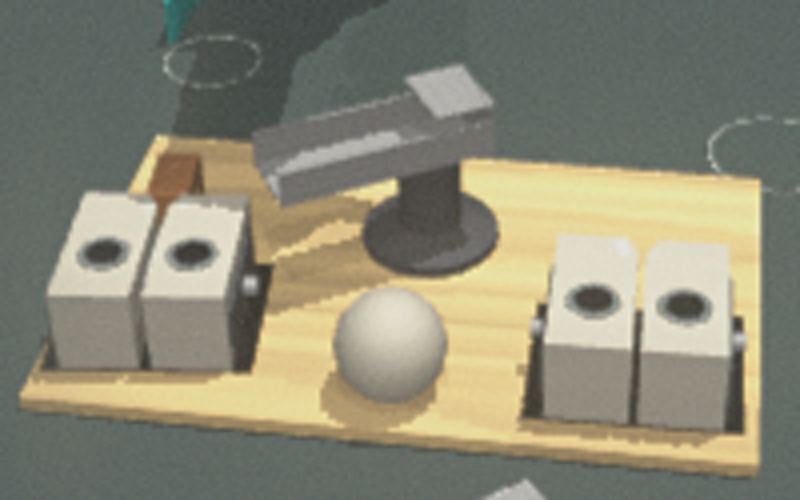

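View pics/top10.png

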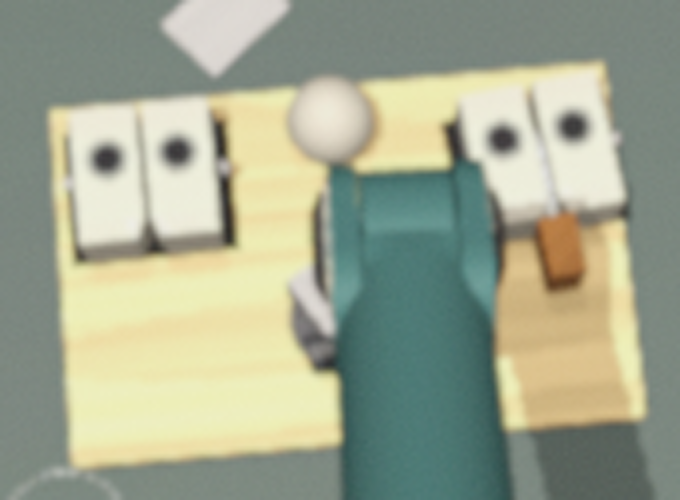

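The pictures show the blade's grip flush at the right-hand mould, the chute pointing at its middle and the ball unmoved. Handing in.

```bash
python3 -c "
from bench import robot; print(robot.finish_job())"
```

```text
the job is handed in; nothing more can be done
None
```

The job is handed in at about 20 s of the 72 s allowed. The blade stands home in the right-hand mould, and the chute points at the middle of that mould.

- **Finding the seam:** I tried only the right-hand mould (the one nearer the blade). The blade slid past the 16–20 mm stop depth with at most about 4 N of drag, so I did not need to test the other one.
- **Blade:** I pushed it until the grip met the mould's front, where travel stopped and the force rose to about 9 N, then set it down and released it. In the last pictures the grip centre is 78 to 81 mm ahead of the mould's centre, depending on the view. That puts its front face at -53 to -56 mm, where flush is -55 mm. It is in line with the seam within about 2°, less than 2 mm off to the side, and its top is at the height expected for standing on the board.
- **Chute:** I turned it the shorter way, about 125°, with the closed fingers inside the trough, then backed off and lifted out. It points at about -50.3°, against -50° for the mould's centre, which is only a few millimetres off line.
- **Other things:** The ball in the middle did not move. I never went near the cup, the bird or the ball on the left. I did not re-measure any of these three, nor the ball beside the blade.

**Disagreements:** The two cameras differ by 3–5 mm in x. At the end the arm hid most of the chute from the top camera, so its final angle comes from the scene camera alone.

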